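# Release the cam and dock the contact slide to the charger under test

### The job

On the grey test fixture, push the red-knobbed lever round until it points at the green mark, so that the brass cam is at its low point, and only then push the blue plate forward until the contact slide is fully home at the white charger. Push gently, never force the slide against the raised cam, pick nothing up, and leave the charger and the other things on the bench undisturbed.

Things in the scene. Friction and masses are not known exactly. Their poses are not given: they have to be found in the camera images.
- fixture: grey test fixture fixed to the bench, base plate 340 x 190 x 12 mm (x -130 to 210, y -60 to 130 mm in its frame), carrying slide, cam and charger nest. Origin on the bench surface under the slide's centre line; x axis: the way the slide goes forward, away from the robot (yaw -0.35 to 0.35 rad), y left, z up. Cam pivot at x 20, y 70 mm, left of the slide.
- cam_pivot (a point): point on the cam's vertical pivot axis, at half the height of the lever arm (56 mm above the bench). Does not move on the fixture.
- lever_knob (a point): centre of the red knob (diameter 22 mm, 50 to 84 mm above the bench) at the end of the cam lever, 85 mm from the pivot axis. The lever is a level dark steel bar 12 mm wide, 50 to 62 mm above the bench, from a 26 mm wide hub on the pivot to the knob; below it lie the brass eccentric disc (diameter 60 mm, top at 38 mm) and the follower roller (top at 41 mm).
- cam (a joint): angle of cam and lever (rad). 0: lever along the fixture's +x, at the green mark: low point. Positive: counter-clockwise from above; at 1.57 the lever points to +y. Starts at 1.5 to 2.35 (cam raised), to be turned clockwise by pushing the lever's outer (left, rear) side. Stops at -0.5 and 2.5. Friction 0.3 N m (5 N at 60 mm from the pivot); stays where left.
- slide (a joint): travel of the contact slide along the fixture's +x (m): starts between 0 and 0.014, fully home at 0.040, where the blue plate meets a rubber buffer (5 N per mm; it gives 3 mm at most). Friction about 2.5 N, no spring; stays where it is left. While the cam is raised, the roller on the slide's left arm meets the cam and the slide cannot reach home.
- push_face (a point): centre of the rear face (towards the robot) of the slide's upright blue push plate, 51 mm above the bench, moving with the slide. The plate is 64 mm wide along the fixture's y, 10 mm thick, from 21 to 81 mm above the bench. Behind it is only the low base plate and the slide's low rail.
- green_mark (a point): centre of the green bar (34 x 10 mm, with a green dot at its near end) on the fixture's base plate, 120 mm ahead of the cam pivot: the lever points along it at the cam's low point.
- charger: white wireless charger under test, a rounded pad 70 x 92 x 22 mm lying loose in the black nest at the far end of the fixture; origin under its centre. The home slide stops short of it. Not to be moved.
- stand_a: white phone charging stand, loose: flat foot 75 x 66 x 12 mm with a leaning back 110 mm high; origin under the centre of its foot. Bystander, not to be disturbed. It stands to the right of the fixture.
- stand_b: black phone charging stand, loose: flat foot 75 x 66 x 12 mm with a leaning back 110 mm high; origin under the centre of its foot. Bystander, not to be disturbed.
- stand_c: white phone charging stand, loose: flat foot 75 x 66 x 12 mm with a leaning back 110 mm high; origin under the centre of its foot. Bystander, not to be disturbed.
- puck: black charging puck, loose, diameter 72 mm, 14 mm high; origin under its centre. Bystander.
- bottle: clear dispenser bottle with a blue cap, loose, diameter 54 mm, 130 mm high; origin under its centre. Bystander.
- driver: screwdriver with a yellow handle, lying loose, 160 mm long; origin under its middle, x axis along it. Bystander.

How it is judged:
By the outcome, as a careful person would: the job done as asked, in the order asked, and still so for the second after the job is handed in, with the robot touching nothing.
It also fails if it takes over 45 s, if anything falls off the work surface, if the arm or the gripper's body presses on something with over 40 N, if the wrist force passes 120 N, or if a joint passes its speed limit or range.

### The arm

A 6-joint arm with a two-finger parallel gripper is mounted at the origin on the work surface. World frame = base frame: x ahead of the robot, y to its left, z up, the work surface at z = 0. Lengths are in m, angles in rad, forces in N, time in s.
With the tool pointing down it reaches from about 0.275 to 0.85 m from the base axis. Payload 19 kg.
Tool frame: the origin (TCP) lies on the centre line of the jaws, within the pads' length; the fingertips stand robot.tips_ahead ahead of it and the grasp point (between the pads) lies 6 mm ahead of it (robot.tips_ahead is the distance from the TCP to the fingertips, in m); z points along the fingers, y is the direction in which the jaws open and shut (so a half turn about z gives the same grasp; the last joint's range is limited). The gripper opens to 85 mm and grips with 20 to 120 N. Pads are 22 mm wide; open, the fingers measure 114 mm over their backs; the gripper's body (76 mm by 85 mm) begins 54 mm behind the grasp point. The pads swing forward as they close: fully open they stand 13 mm farther back than shut.
Start: joints at [1.151, 0.15, 1.437, -0, 1.554, -0.134], TCP at [0.162, 0.552, 0.256] pointing down, gripper open.
Joint ranges: [-2.8, 2.8], [-0.68, 2.1], [0.12, 2.68], [-1.39, 4.53], [0.16, 2.79], [-2.81, 2.81]. Speed limits (rad/s): [1.89, 1.89, 2.22, 3.01, 3.01, 3.01].

### API

Orientations are given as a rotation vector (axis times angle).
In Python, from station import sense, grab_frame, order, silhouettes, pinpoint, robot gives the robot as it stands.
- The arm moves only by the tool apply_moves, never from a script. Its argument "commands" is a list of rows, each a list of 3 entries, a list of its own where there are three numbers: the opening, from 0 (shut) to 1 (fully open), then the shift along the tool's x, y, z in cm, then the turn, a rotation vector about the tool's x, y, z in rad. In form: [[hand, [tx, ty, tz], [wx, wy, wz]], ...]. A call has 1 to 10 rows; each row shifts and turns the commanded pose from where the row before left it, along the tool's axes as they then stand; what a row does not reach is not made up. A row lasts 1/10 s, in which the tool goes at most 50 mm and 8.59 degrees, less where a joint would pass 70% of its speed; a pose out of reach is approached as far as the arm can. A call is refused whole if a number of a shift passes 5 or a number of a turn 0.15, either way. A call with a gripper value outside its range is refused whole. The fingers move at their own pace and stop on an object; "grip_force" is the grip in N (left out, the last holds). Time passes only in rows, so rows that do not move let the fingers close. It gives the time, the measured TCP pose, the force and the opening at its end, in the units of the state.
- sense(): the state, without advancing time (a new reading comes with each control period).
- grab_frame(name): name is "scene" or "side" or "wrist"; returns a dict with "frame" (400x640x3 uint8, blue, green, red), "intrinsics" (3x3 intrinsics, pixels), "k1" (the pictures are not rectified: a ray, as slopes to the right and down, at radius r is drawn at 1 + k1 r^2 times it, then the intrinsics apply), "origin" and "orientation" of the camera in the world; the wrist camera has in their place "tool_from_camera" (4x4, takes a point from camera to tool coordinates, whose origin is the TCP and whose axes are the flange's). Camera axes: x right, y down, z forward; pixel columns grow to the right and rows downward; lengths in m; the calibration is good to about 2 mm. A picture is of the moment at which its call begins: read the wrist's pose just before it. There is no depth.
- order.job_done(): hands the job in, once; it reports no verdict.
Trained networks look in the newest picture that a camera, given by its name, has taken for a name from the list of things; names that differ only in an ending like _2 or _b are one class to them, and where a whole thing is asked for, a point or a joint stands for the part that bears it (a point fixed in the world has none). Each returns a list of dicts, best first, with "confidence" (0 to 1); they miss things now and then, are a little off and sometimes report something else, mostly with a low value. They report only what shows in the picture. A call takes as long as a camera call.
- silhouettes(label, camera): "region" (400x640 bool, what is visible of it) and "box" ([left, top, right, bottom] in pixels, round what is visible of it).
- pinpoint(label, camera): "location" ([column, row] in pixels: a listed point, or the origin of a listed thing).
The state is a dict: "clock": time; "joint_positions": joint angles; "joint_vel": joint speeds; "tau": joint torques, N m; "tool_pos": TCP position; "tcp_rot": TCP orientation; "ft_force": force on the tool from outside, world axes, zero at the start; "moment": the same for the moment, N m; "gripper_width": opening from 0.0 (shut) to 1.0 (fully open).
Only numpy, scipy, OpenCV 4.12 (cv2) and the standard library are available. Lean on these libraries where they do the work, as an engineer would, in place of code of your own. Each camera call takes 0.05 s, during which the arm holds its last target.

## Working session

There is one attempt and no reset: what is moved stays moved. The work goes in short steps, Python scripts to look and compute and a tool call to move; the robot and the scene stay as the last step left them, time stands still between calls to the robot, and variables do not carry over. Pictures are saved under pics/ and viewed, and the job is handed in when it is done.

Besides the shell and the picture viewer there is one more tool, called in YAML: its name, and indented under it one key for each argument. apply_moves: Moves the arm, as the interface text tells. Its arguments: {"type":"object","properties":{"commands":{"type":"array"},"grip_force":{"type":"number"}},"required":["commands"]}

```bash
ls; mkdir -p pics
python3 - <<'E'
from station import sense, grab_frame, robot
import cv2
s=sense();print(s)
print({k:getattr(robot,k) for k in dir(robot) if not k.startswith('_')})
for n in("scene","side"):
    f=grab_frame(n);cv2.imwrite(f"pics/{n}0.png",f["frame"]);print(n,f["intrinsics"],f["k1"],f["origin"],f["orientation"])
E
```

```text
pics
{'clock': 0.0, 'joint_positions': array([ 1.15099983e+00,  1.51008993e-01,  1.43801890e+00,  6.67572347e-06,
        1.55379213e+00, -1.34003036e-01]), 'joint_vel': array([ 0.00040498, -0.00146871,  0.00105984,  0.00047209,  0.0004091 ,
       -0.00054428]), 'tau': array([-4.88311616e-05, -7.13068056e+01, -5.70866060e+01, -6.55363397e-05,
        8.67197552e-03,  3.13468718e-07]), 'tool_pos': array([0.16203637, 0.55147948, 0.25566838]), 'tcp_rot': array([-4.47348493e-01, -3.10923332e+00,  1.85144884e-03]), 'ft_force': array([-0.06822121, -0.36413536,  0.8835711 ]), 'moment': array([-0.03889935, -0.0423323 ,  0.01887641]), 'gripper_width': 1.0007041962846877}
{'PlanningError': <class 'station.PlanningError'>, 'tips_ahead': 0.025}
scene [[368.68509552   0.         319.92159948]
 [  0.         368.68509552 199.28816651]
 [  0.           0.           1.        ]] 0.020472147860711512 [ 1.25479376 -0.114907    0.91717807] [-1.92067956 -1.69496505  0.62162232]
side [[428.28481223   0.         327.15739856]
 [  0.         428.28481223 204.87978974]
 [  0.           0.           1.        ]] 0.03670766762585771 [-0.21925597 -0.7462642   0.68013135] [-1.97966397  0.82907652 -0.4778679 ]
```

View pics/scene0.png

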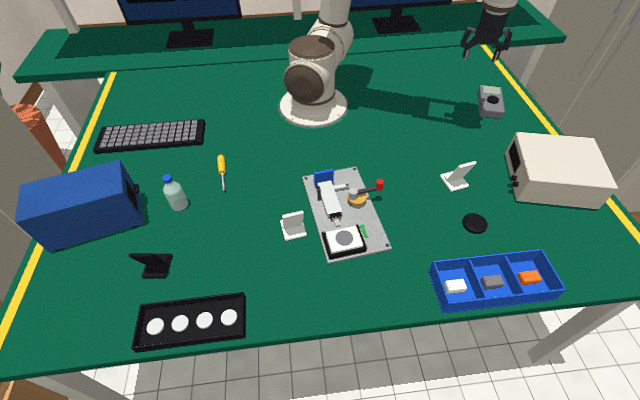

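View pics/side0.png

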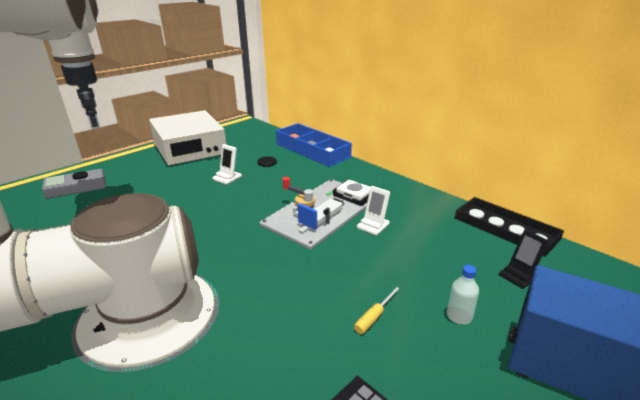

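```bash
cat > h.py <<'E'
import numpy as np, cv2
from scipy.spatial.transform import Rotation as R
from scipy.optimize import least_squares
from station import sense, grab_frame, silhouettes, pinpoint, robot
def cam(f,s=None):
    if "tool_from_camera" in f:
        T=np.eye(4);T[:3,:3]=R.from_rotvec(s["tcp_rot"]).as_matrix();T[:3,3]=s["tool_pos"]
        T=T@np.array(f["tool_from_camera"]);o,M=T[:3,3],T[:3,:3]
    else: o=np.array(f["origin"]);M=np.array(f["orientation"]);M=R.from_rotvec(M).as_matrix() if M.size==3 else M
    return dict(o=o,M=M,K=np.array(f["intrinsics"]),k1=f["k1"])
def ray(c,px):
    d=np.array([(px[0]-c["K"][0,2])/c["K"][0,0],(px[1]-c["K"][1,2])/c["K"][1,1]]);u=d.copy()
    for _ in range(20): u=d/(1+c["k1"]*(u@u))
    return c["M"]@np.array([u[0],u[1],1])
def atz(c,px,z):
    r=ray(c,px);return c["o"]+r*(z-c["o"][2])/r[2]
def proj(c,P):
    p=c["M"].T@(np.asarray(P,float)-c["o"]);u=p[:2]/p[2];u=u*(1+c["k1"]*(u@u))
    return np.array([u[0]*c["K"][0,0]+c["K"][0,2],u[1]*c["K"][1,1]+c["K"][1,2]])
E
python3 - <<'E'
from h import *
Z=dict(cam_pivot=.056,lever_knob=.067,push_face=.051,green_mark=.012,charger=.012,fixture=0,stand_a=0,stand_b=0,stand_c=0,puck=0,bottle=0,driver=0)
for n in("scene","side"):
    c=cam(grab_frame(n))
    for k,z in Z.items():
        for d in pinpoint(k,n)[:3]: print(n,k,round(d["confidence"],2),np.round(d["location"],1),np.round(atz(c,d["location"],z),4)[:2])
E
```

```text
scene cam_pivot 0.6 [353.1 193.6] [0.5374 0.0654]
scene lever_knob 0.65 [376.6 180.3] [0.5024 0.1452]
scene push_face 0.81 [324.3 177.6] [ 0.4549 -0.013 ]
scene push_face 0.34 [292.1 229. ] [ 0.6418 -0.13  ]
scene green_mark 0.89 [365.6 233.3] [0.6574 0.0838]
scene green_mark 0.28 [180.3 208.6] [ 0.4916 -0.472 ]
scene green_mark 0.22 [324.1 204.2] [ 0.5322 -0.0237]
scene charger 0.6 [347.  243.9] [0.6869 0.0232]
scene charger 0.52 [291.5 227.8] [ 0.6096 -0.1321]
scene stand_a 0.92 [291.6 229.3] [ 0.6066 -0.1325]
scene stand_a 0.86 [158.  267.9] [ 0.6896 -0.5131]
scene stand_a 0.77 [454.7 184.1] [0.4936 0.4177]
scene stand_b 0.92 [291.6 229.3] [ 0.6066 -0.1325]
scene stand_b 0.86 [158.  267.9] [ 0.6896 -0.5131]
scene stand_b 0.77 [454.7 184.1] [0.4936 0.4177]
scene stand_c 0.92 [291.6 229.3] [ 0.6066 -0.1325]
scene stand_c 0.86 [158.  267.9] [ 0.6896 -0.5131]
scene stand_c 0.77 [454.7 184.1] [0.4936 0.4177]
scene puck 0.65 [472.5 224.5] [0.6588 0.4131]
scene bottle 0.56 [181.2 206. ] [ 0.471  -0.4751]
scene driver 0.62 [223.  174.1] [ 0.3464 -0.3493]
side cam_pivot 0.96 [309.9 193. ] 
[... 294 characters left out ...]
] [ 0.5226 -0.0096]
side fixture 0.35 [329.6 193.4] [0.6553 0.093 ]
side stand_a 0.64 [371.9 227. ] [ 0.5999 -0.1287]
side stand_a 0.58 [519.1 277.2] [ 0.6812 -0.5173]
side stand_a 0.58 [227.9 176. ] [0.4943 0.429 ]
side stand_b 0.64 [371.9 227. ] [ 0.5999 -0.1287]
side stand_b 0.58 [519.1 277.2] [ 0.6812 -0.5173]
side stand_b 0.58 [227.9 176. ] [0.4943 0.429 ]
side stand_c 0.64 [371.9 227. ] [ 0.5999 -0.1287]
side stand_c 0.58 [519.1 277.2] [ 0.6812 -0.5173]
side stand_c 0.58 [227.9 176. ] [0.4943 0.429 ]
side puck 0.69 [266.6 165. ] [0.6449 0.4039]
side puck 0.58 [457.3 317. ] [ 0.4592 -0.4792]
side bottle 0.6 [456.8 316.1] [ 0.4608 -0.4771]
side driver 0.92 [375.9 313.5] [ 0.3435 -0.349 ]
```

Run:
```python
from h import *
f=grab_frame("scene")["frame"];a=cv2.resize(f[155:275,280:410],None,fx=4.6,fy=4.6,interpolation=cv2.INTER_CUBIC)
cv2.imwrite("pics/zs.png",a)
f=grab_frame("side")["frame"];a=cv2.resize(f[165:255,250:400],None,fx=5,fy=5,interpolation=cv2.INTER_CUBIC)
cv2.imwrite("pics/zd.png",a)
f=grab_frame("wrist");cv2.imwrite("pics/w0.png",f["frame"]);print(f["tool_from_camera"],f["intrinsics"])
```

```text
[[ 6.44020103e-04 -9.63546210e-01 -2.67541186e-01  6.91463275e-02]
 [ 9.99999749e-01  5.41550942e-04  4.56791664e-04 -2.28300228e-04]
 [-2.95252695e-04 -2.67541413e-01  9.63546317e-01 -1.17355553e-01]
 [ 0.00000000e+00  0.00000000e+00  0.00000000e+00  1.00000000e+00]] [[360.65869499   0.         324.30947676]
 [  0.         360.65869499 202.34415407]
 [  0.           0.           1.        ]]
```

View pics/zs.png

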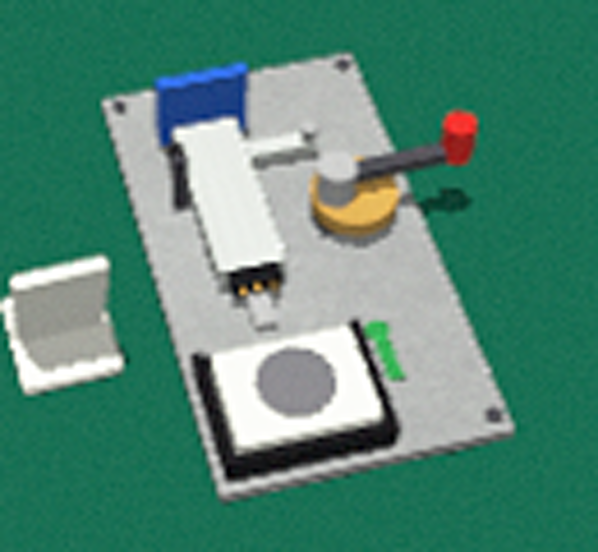

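View pics/zd.png

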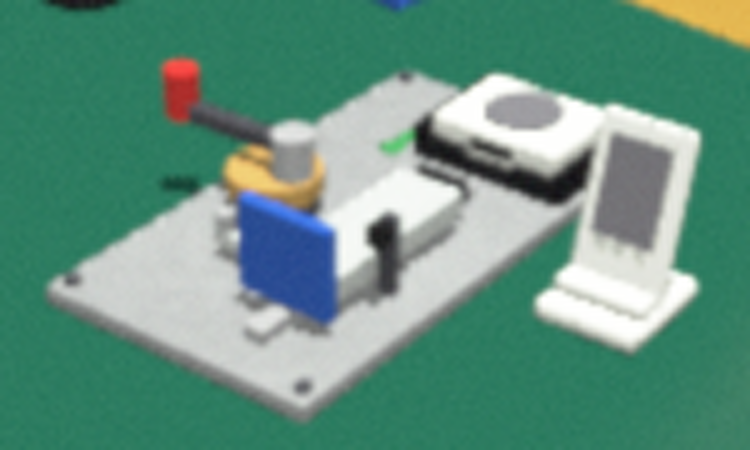

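View pics/w0.png

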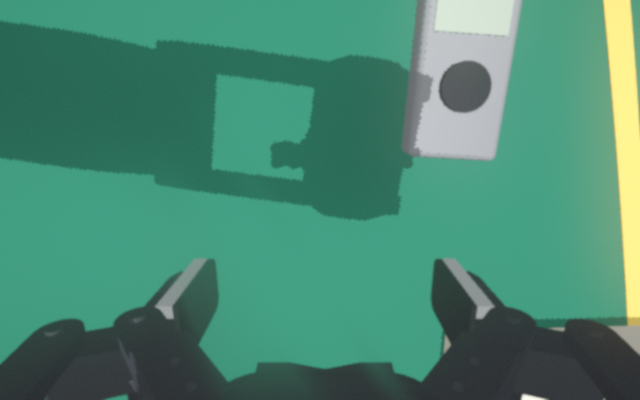

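```bash
cat > fit.py <<'E'
from h import *
cs=cam(grab_frame("scene"));cd=cam(grab_frame("side"))
S=lambda x,y:np.array([280+x/4.6,155+y/4.6]);D=lambda x,y:np.array([250+x/5,165+y/5])
obs=[(cs,S(353,55),(-.13,.13,.012)),(cs,S(103,100),(-.13,-.06,.012)),(cs,S(220,490),(.21,-.06,.012)),(cs,S(514,430),(.21,.13,.012)),
(cd,D(48,288),(-.13,.13,.012)),(cd,D(305,408),(-.13,-.06,.012)),(cs,S(384,350),(.14,.07,.012)),
(cs,[353.1,193.6],(.02,.07,.056)),(cd,[309.9,193],(.02,.07,.056))]
def W(p,q):
    c,s=np.cos(p[2]),np.sin(p[2]);return np.array([p[0]+c*q[0]-s*q[1],p[1]+s*q[0]+c*q[1],q[2]])
def res(p): return np.concatenate([proj(c,W(p,q))-px for c,px,q in obs])
r=least_squares(res,[.52,-.01,.15],loss="soft_l1");print(np.round(r.x,4));print(np.round(res(r.x).reshape(-1,2),1))
p=r.x
def kn(v): a=v[0];return W(p,(.02+.085*np.cos(a),.07+.085*np.sin(a),.067))
KS=S(459,139);KD=D(181,91)
print(KS,KD)
k=least_squares(lambda v:np.r_[proj(cs,kn(v))-KS,proj(cd,kn(v))-KD],[1.6]);print("cam",k.x,k.fun,kn(k.x))
# push face rear: pinpoints
t=least_squares(lambda v:np.r_[proj(cs,W(p,(v[0],0,.051)))-[324.3,177.6],proj(cd,W(p,(v[0],0,.051)))-[308.2,214.4]],[-.07]);print("face x",t.x,t.fun,W(p,(t.x[0],0,.051)))
# rear plate edges: top corners
for nm,z,y,px,c in(("side TL",.081,.032,D(240,195),cd),("side TR",.081,-.032,D(335,230),cd),("side BR",.021,-.032,D(335,322),cd),("sc TR",.081,.032,S(246,66),cs),("sc TL",.081,-.032,S(157,80),cs)):
    w=atz(c,px,z);d=w[:2]-p[:2];co,s=np.cos(p[2]),np.sin(p[2]);print(nm,np.round([co*d[0]+s*d[1],-s*d[0]+co*d[1]],4))
E
python3 fit.py
```

```text
[ 0.5253 -0.0071  0.1212]
[[-0.8 -0.7]
 [-0.5 -0.4]
 [-0.4  1.2]
 [-0.  -0.1]
 [-0.4 -1.1]
 [-0.1 -0.8]
 [ 0.5  1.9]
 [-0.2 -0.2]
 [-1.1  1.1]]
[379.7826087 185.2173913] [286.2 183.2]
cam [1.61051684] [-0.60816529 -0.10489361  0.31598798 -0.25770868] [0.52310581 0.14872011 0.067     ]
face x [-0.06707942] [-0.52834306  0.93680637  0.07653748  1.21123268] [ 0.4587437  -0.01519484  0.051     ]
side TL [-0.0748  0.0294]
side TR [-0.0714 -0.0344]
side BR [-0.0706 -0.0332]
sc TR [-0.0707  0.0326]
sc TL [-0.073  -0.0296]
```

apply_moves:
  commands:
    - [0, [0, 0, 0], [0, 0, -0.137]]
    - [0, [0, 0, 0], [0, 0, -0.137]]
    - [0, [0, 0, 0], [0, 0, -0.137]]
    - [0, [-2.3, -4, 0], [0, 0, 0]]
    - [0, [-2.3, -4, 0], [0, 0, 0]]
    - [0, [-2.3, -4, 0], [0, 0, 0]]
    - [0, [-2.3, -4, 0], [0, 0, 0]]
    - [0, [-2.3, -4, 0], [0, 0, 0]]
    - [0, [-2.3, -4, 0], [0, 0, 0]]
    - [0, [-2.3, -4, 0], [0, 0, 0]]
  grip_force: 30

```text
clock: 2.65
tool_pos: [0.3575, 0.2923, 0.2565]
tcp_rot: [-0.197, 3.135, 0.0]
ft_force: [1.4, 1.6, 0.1]
gripper_width: -0.003
```

apply_moves:
  commands:
    - [0, [-2.3, -4, 0], [0, 0, 0]]
    - [0, [-2.3, -4, 0], [0, 0, 0]]
    - [0, [-2.3, -4, 0], [0, 0, 0]]
    - [0, [-2.3, -4, 0], [0, 0, 0]]
    - [0, [-2.3, -4, 0], [0, 0, 0]]
    - [0, [0, 0, 0], [0, 0, 0]]
    - [0, [0, 0, 0], [0, 0, 0]]

```text
clock: 3.35
tool_pos: [0.4962, 0.1091, 0.256]
tcp_rot: [0.193, -3.135, -0.0]
ft_force: [0.2, 1.2, 0.0]
gripper_width: 0.005
```

Run:
```python
from h import *
s=sense();f=grab_frame("wrist");cv2.imwrite("pics/w1.png",f["frame"]);c=cam(f,s)
P=np.array([.5253,-.0071]);yw=.1212;co,si=np.cos(yw),np.sin(yw)
F=lambda w:np.round([co*(w[0]-P[0])+si*(w[1]-P[1]),-si*(w[0]-P[0])+co*(w[1]-P[1])],4)
M=R.from_rotvec(s["tcp_rot"]).as_matrix();print(s["clock"],s["tool_pos"],F(s["tool_pos"]),"yaw y",np.arctan2(M[1,1],M[0,1])-np.pi/2,M[:,2],s["gripper_width"],s["ft_force"])
for k,z in dict(cam_pivot=.056,lever_knob=.067,push_face=.051,green_mark=.012,charger=.034,fixture=0).items():
    for d in pinpoint(k,"wrist")[:2]: w=atz(c,d["location"],z);print(k,round(d["confidence"],2),np.round(d["location"],1),np.round(w[:2],4),F(w))
```

```text
3.35 [0.49615799 0.10911418 0.25602711] [-0.0149  0.1189] yaw y 0.12317382005348687 [-6.90062109e-04  7.08430005e-06 -9.99999762e-01] 0.005224071155180727 [0.23740046 1.17458775 0.00592625]
cam_pivot 0.93 [274.5 215.9] [0.5334 0.0679] [0.0171 0.0735]
lever_knob 0.67 [362.8 217.7] [0.5217 0.1474] [0.0151 0.1538]
push_face 0.64 [189.9 111.7] [ 0.4493 -0.0143] [-0.0763  0.002 ]
green_mark 0.94 [280.1 303.2] [0.6505 0.0785] [0.1346 0.0698]
fixture 0.65 [214.9 178.6] [ 0.5187 -0.0042] [-0.0062  0.0037]
```

View pics/w1.png

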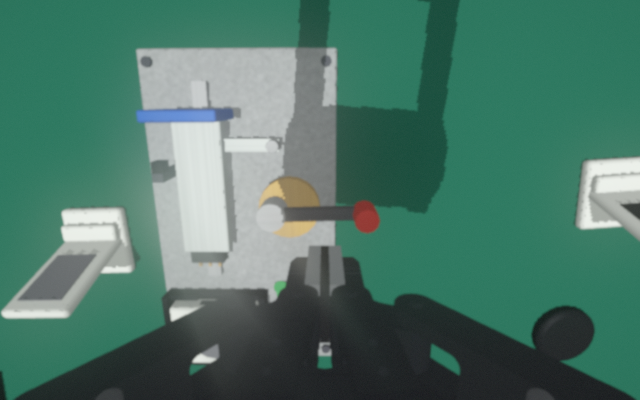

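apply_moves:
  commands:
    - [0, [0, 0, 3.7], [0, 0, 0]]
    - [0, [0, 0, 3.7], [0, 0, 0]]
    - [0, [0, 0, 3.7], [0, 0, 0]]
    - [0, [0, 0, 3.7], [0, 0, 0]]
    - [0, [0, 0, 3.7], [0, 0, 0]]
    - [0, [0, 0, 0], [0, 0, 0]]
    - [0, [0, 0, 0], [0, 0, 0]]

```text
clock: 4.4
tool_pos: [0.496, 0.1101, 0.0722]
tcp_rot: [0.197, -3.135, 0.0]
ft_force: [1.1, 0.7, 1.4]
gripper_width: -0.003
```

```bash
cat >> h.py <<'E'
P0=np.array([.5253,-.0071]);yw=.1212;co,si=np.cos(yw),np.sin(yw)
F=lambda w:np.round([co*(w[0]-P0[0])+si*(w[1]-P0[1]),-si*(w[0]-P0[0])+co*(w[1]-P0[1])],4)
def look(tag,n,box=None,z=1):
    s=sense();f=grab_frame(n);im=f["frame"]
    if box: im=cv2.resize(im[box[1]:box[3],box[0]:box[2]],None,fx=z,fy=z,interpolation=cv2.INTER_CUBIC)
    cv2.imwrite(f"pics/{tag}.png",im);return s,cam(f,s)
E
python3 - <<'E'
from h import *
s,c=look("s2","scene",(280,155,410,275),4.6)
print(s["clock"],s["tool_pos"],F(s["tool_pos"]),s["ft_force"])
# orbit plan
piv=np.array([.0185,.072])
for a in np.arange(1.6,-.01,-.1):
    u=np.array([np.cos(a),np.sin(a)]);n=np.array([-u[1],u[0]]);h=.011*abs(n[0])+.0145*abs(n[1])
    print(round(a,2),np.round((piv+.047*u+(.006+h)*n)*100,1))
E
```

```text
4.4 [0.49601031 0.11014019 0.07220572] [-0.0149  0.1199] [1.14287022 0.74308363 1.38340202]
1.6 [-0.  11.8]
1.5 [ 0.4 12. ]
1.4 [ 0.7 12.2]
1.3 [ 1.1 12.3]
1.2 [ 1.5 12.4]
1.1 [ 2.  12.4]
1.0 [ 2.4 12.4]
0.9 [ 2.9 12.4]
0.8 [ 3.4 12.2]
0.7 [ 3.9 12.1]
0.6 [ 4.4 11.8]
0.5 [ 4.8 11.6]
0.4 [ 5.3 11.2]
0.3 [ 5.7 10.8]
0.2 [ 6.  10.3]
0.1 [6.3 9.8]
-0.0 [6.6 9.2]
```

View pics/s2.png

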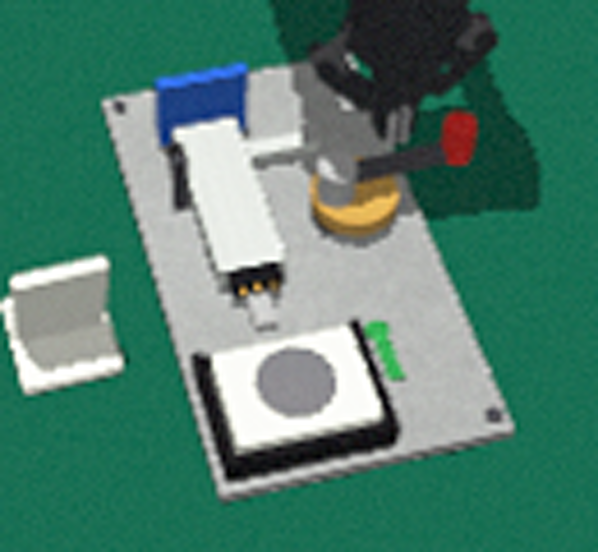

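apply_moves:
  commands:
    - [0, [-0.5, 0, 0], [0, 0, 0]]
    - [0, [-0.5, 0, 0], [0, 0, 0]]
    - [0, [-0.5, 0, 0], [0, 0, 0]]
    - [0, [-0.4, 0.1, 0], [0, 0, 0]]
    - [0, [-0.3, 0.1, 0], [0, 0, 0]]
    - [0, [-0.4, 0.1, 0], [0, 0, 0]]
    - [0, [-0.4, 0.1, 0], [0, 0, 0]]
    - [0, [-0.5, 0, 0], [0, 0, 0]]
    - [0, [-0.4, 0, 0], [0, 0, 0]]
    - [0, [-0.5, 0, 0], [0, 0, 0]]

```text
clock: 5.45
tool_pos: [0.5387, 0.1192, 0.0712]
tcp_rot: [0.196, -3.133, 0.001]
ft_force: [-8.4, -1.7, 1.7]
gripper_width: 0.002
```

Run:
```python
from h import *
s,c=look("s3","scene",(280,155,410,275),4.6)
print(s["clock"],s["tool_pos"],F(s["tool_pos"]),s["ft_force"])
```

```text
5.45 [0.53867712 0.11921932 0.07123727] [0.0286 0.1238] [-8.43184258 -1.6570346   1.68700072]
```

View pics/s3.png

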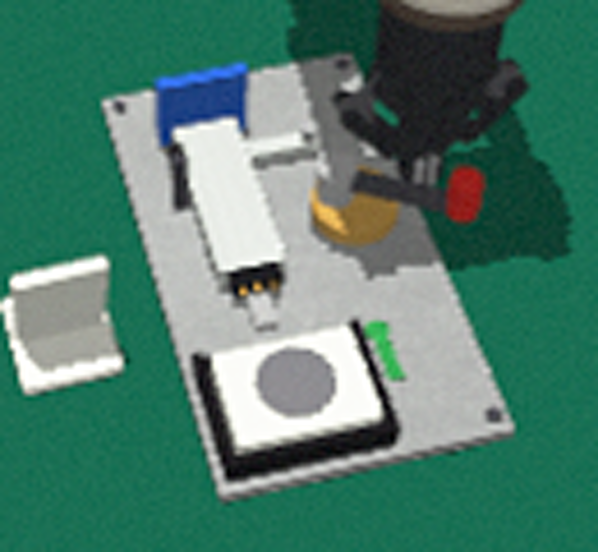

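```bash
cat > ang.py <<'E'
from h import *
def ang(n):
    s,c=look("tmp_"+n,n);f=cv2.imread(f"pics/tmp_{n}.png").astype(int)
    m=(f[...,2]>130)&(f[...,1]<60)&(f[...,0]<60);
    sl=(slice(150,260),slice(270,420)) ; mm=np.zeros_like(m);mm[sl]=m[sl]
    k=cv2.connectedComponentsWithStats(mm.astype(np.uint8));i=1+np.argmax(k[2][1:,4]);px=k[3][i]
    def kn(a): return np.array([P0[0]+co*(.02+.085*np.cos(a))-si*(.07+.085*np.sin(a)),P0[1]+si*(.02+.085*np.cos(a))+co*(.07+.085*np.sin(a)),.067])
    r=least_squares(lambda v:proj(c,kn(v[0]))-px,[.6]);print(n,"knob px",np.round(px,1),"area",k[2][i,4],"ang",np.round(r.x,3),"res",np.round(r.fun,1));return s
if __name__=="__main__":
    s=ang("scene");ang("side");print(s["clock"],F(s["tool_pos"]),s["tool_pos"][2],s["ft_force"])
E
python3 ang.py
```

```text
scene knob px [380.4 196.8] area 57 ang [1.044] res [0.4 0.1]Traceback (most recent call last):
  File "ang.py", line 10, in <module>
    s=ang("scene");ang("side");print(s["clock"],F(s["tool_pos"]),s["tool_pos"][2],s["ft_force"])
                   ~~~^^^^^^^^
  File "ang.py", line 6, in ang
    k=cv2.connectedComponentsWithStats(mm.astype(np.uint8));i=1+np.argmax(k[2][1:,4]);px=k[3][i]
                                                                ~~~~~~~~~^^^^^^^^^^^^
    return _wrapfunc(a, 'argmax', axis=axis, out=out, **kwds)
    return bound(*args, **kwds)
ValueError: attempt to get argmax of an empty sequence
```

apply_moves:
  commands:
    - [0, [-0.5, -0.1, 0], [0, 0, 0]]
    - [0, [-0.5, -0.2, 0], [0, 0, 0]]
    - [0, [-0.5, -0.2, 0], [0, 0, 0]]
    - [0, [-0.4, -0.3, 0], [0, 0, 0]]
    - [0, [-0.5, -0.4, 0], [0, 0, 0]]
    - [0, [-0.4, -0.4, 0], [0, 0, 0]]
    - [0, [-0.3, -0.5, 0], [0, 0, 0]]
    - [0, [0, 0, 0], [0, 0, 0]]

```text
clock: 6.4
tool_pos: [0.5726, 0.1022, 0.0713]
tcp_rot: [0.196, -3.135, -0.001]
ft_force: [-2.5, 1.3, -0.7]
gripper_width: 0.001
```

```bash
python3 ang.py;  python3 - <<'E'
from h import *
s,c=look("s4","scene",(280,155,410,275),4.6);print(F(s["tool_pos"]))
E
```

```text
scene knob px [368.5 209.6] area 68 ang [0.269] res [0.3 0.6]
side knob px [319.8 178.7] area 33 ang [0.272] res [ 0.  -0.1]
6.4 [0.0602 0.1028] 0.07131589828098753 [-2.50495306  1.25703234 -0.7244224 ]
[0.0602 0.103 ]
```

View pics/s4.png

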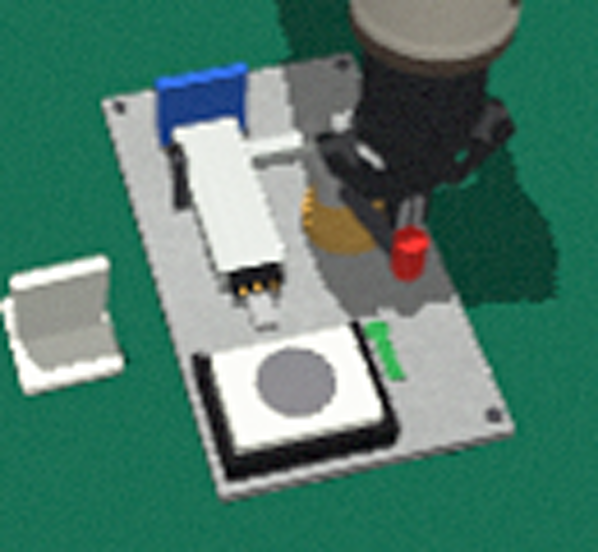

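apply_moves:
  commands:
    - [0, [-0.2, -0.3, 0], [0, 0, 0]]
    - [0, [-0.2, -0.3, 0], [0, 0, 0]]
    - [0, [-0.1, -0.3, 0], [0, 0, 0]]
    - [0, [0, 0, 0], [0, 0, 0]]
    - [0, [0, 0, 0], [0, 0, 0]]

```text
clock: 7.05
tool_pos: [0.5786, 0.0942, 0.0714]
tcp_rot: [-0.197, 3.135, 0.0]
ft_force: [-2.4, 2.6, -0.8]
gripper_width: -0.004
```

```bash
python3 ang.py
```

```text
scene knob px [364.1 211.4] area 67 ang [0.091] res [0.2 0.6]
side knob px [323.7 179.2] area 43 ang [0.117] res [-0.1  0.3]
7.05 [0.0651 0.0941] 0.07138137888269772 [-2.43845018  2.55092563 -0.83150831]
```

apply_moves:
  commands:
    - [0, [0, -0.2, 0], [0, 0, 0]]
    - [0, [0, -0.2, 0], [0, 0, 0]]
    - [0, [0, 0, 0], [0, 0, 0]]
    - [0, [0, 0, 0], [0, 0, 0]]

```text
clock: 7.55
tool_pos: [0.5793, 0.0903, 0.0714]
tcp_rot: [-0.197, 3.135, 0.0]
ft_force: [1.6, 4.9, -1.7]
gripper_width: 0.001
```

```bash
python3 ang.py
```

```text
scene knob px [361.9 211.9] area 65 ang [0.011] res [0.1 0.6]
side knob px [325.3 179.6] area 44 ang [0.046] res [-0.1  0.3]
7.55 [0.0654 0.0901] 0.07138621967286554 [ 1.64983109  4.92209869 -1.70260923]
```

apply_moves:
  commands:
    - [0, [0, 1, 0], [0, 0, 0]]
    - [0, [0, 1, 0], [0, 0, 0]]
    - [0, [0, 0, -4], [0, 0, 0]]
    - [0, [0, 0, -4], [0, 0, 0]]
    - [0, [0, 0, -4], [0, 0, 0]]
    - [0, [3.1, -1.5, -2.5], [0, 0, 0]]
    - [0, [3.1, -1.5, -2.5], [0, 0, 0]]
    - [0, [3.1, -1.5, -2.5], [0, 0, 0]]
    - [0, [3.1, -1.5, -2.5], [0, 0, 0]]
    - [0, [0, 0, 0], [0, 0, 0]]

```text
clock: 8.65
tool_pos: [0.4595, 0.0341, 0.2952]
tcp_rot: [-0.195, 3.13, -0.003]
ft_force: [0.5, -0.5, -0.3]
gripper_width: 0.0
```

apply_moves:
  commands:
    - [0, [0, 0, 0], [0, 0, 0]]
    - [0, [0, 0, 0], [0, 0, 0]]

```text
clock: 8.85
tool_pos: [0.4612, 0.0355, 0.2905]
tcp_rot: [0.197, -3.134, -0.0]
ft_force: [-0.0, 0.3, 0.4]
gripper_width: 0.001
```

```bash
python3 ang.py
python3 - <<'E'
from h import *
s,c=look("w5","wrist");print(F(s["tool_pos"]),s["tool_pos"])
for k,z in dict(cam_pivot=.056,lever_knob=.067,push_face=.051,green_mark=.012,fixture=0).items():
    for d in pinpoint(k,"wrist")[:2]: w=atz(c,d["location"],z);print(k,round(d["confidence"],2),np.round(d["location"],1),np.round(w[:2],4),F(w))
look("s5","scene",(280,155,410,275),4.6)
look("d5","side",(250,165,400,255),5)
E
```

```text
scene knob px [361.9 211.9] area 66 ang [0.009] res [0.1 0.6]
side knob px [325.3 180.4] area 30 ang [0.037] res [ 0.1 -0.4]
8.85 [-0.0584  0.05  ] 0.2904677074299797 [-0.01837691  0.29641813  0.39721699]
[-0.0584  0.05  ] [0.46130424 0.03545935 0.29022031]
cam_pivot 0.9 [345.4 244.2] [0.5314 0.0672] [0.015 0.073]
push_face 0.75 [276.  155.9] [ 0.4491 -0.0138] [-0.0764  0.0026]
fixture 0.56 [281.5 208.5] [ 0.5183 -0.0075] [-0.0071  0.0004]
```

View pics/w5.png

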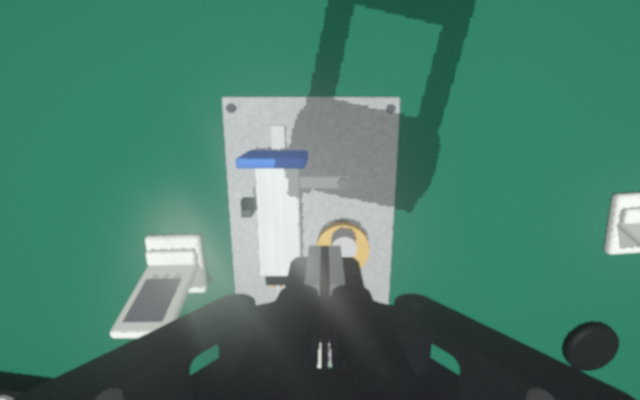

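View pics/s5.png

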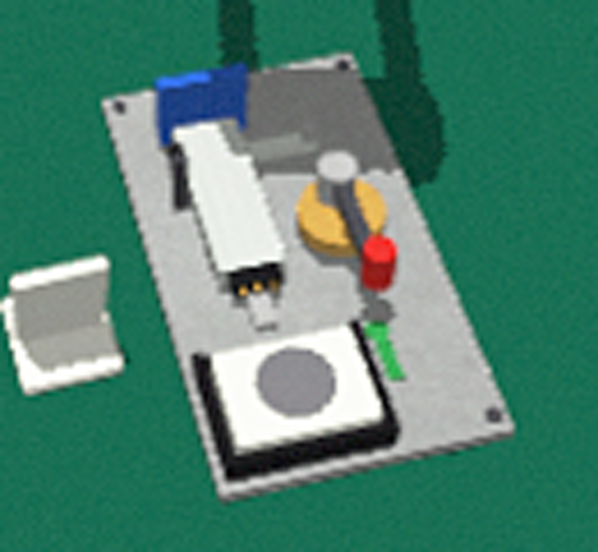

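View pics/d5.png

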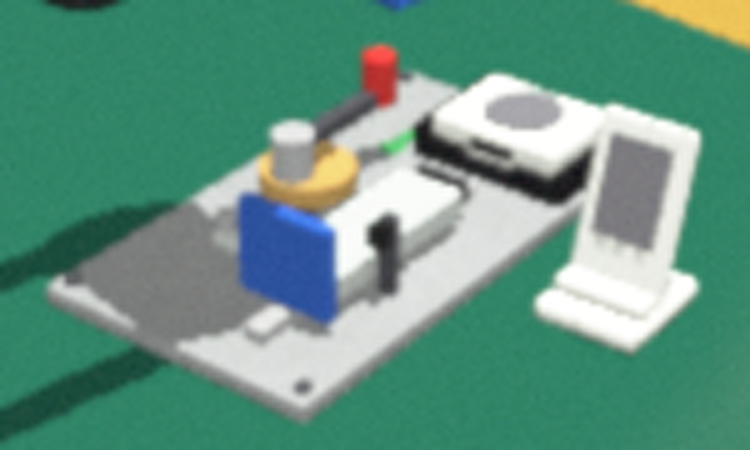

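apply_moves:
  commands:
    - [0, [2.9, -2.4, 0], [0, 0, 0]]
    - [0, [2.8, -2.4, 0], [0, 0, 0]]
    - [0, [0, 0, 4], [0, 0, 0]]
    - [0, [0, 0, 4], [0, 0, 0]]
    - [0, [0, 0, 4], [0, 0, 0]]
    - [0, [0, 0, 4], [0, 0, 0]]
    - [0, [0, 0, 4], [0, 0, 0]]
    - [0, [0, 0, 2.5], [0, 0, 0]]
    - [0, [0, 0, 0], [0, 0, 0]]
    - [0, [0, 0, 0], [0, 0, 0]]

```text
clock: 10.35
tool_pos: [0.4107, -0.0199, 0.0671]
tcp_rot: [0.196, -3.135, 0.0]
ft_force: [0.3, 0.6, 0.5]
gripper_width: -0.001
```

Run:
```python
from h import *
s,c=look("d6","side",(250,165,400,255),5);print(s["clock"],F(s["tool_pos"]),s["tool_pos"],s["ft_force"])
```

```text
10.35 [-0.1153  0.0011] [ 0.41070213 -0.01992309  0.06710896] [0.2568319  0.64478666 0.46189537]
```

View pics/d6.png

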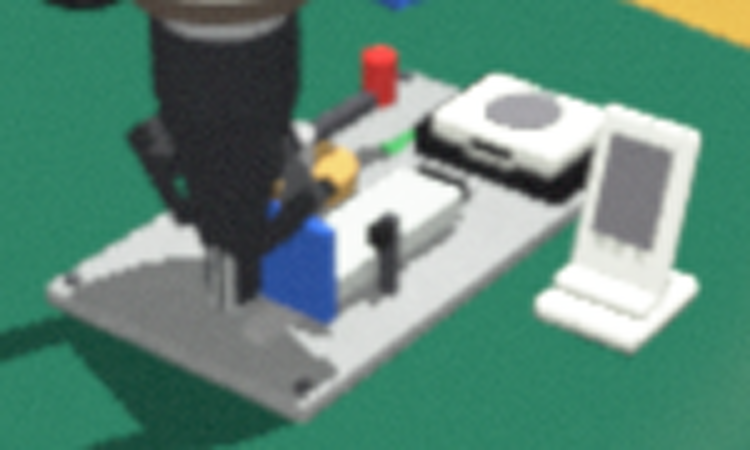

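apply_moves:
  commands:
    - [0, [-0.7, 0, 0], [0, 0, 0]]
    - [0, [-0.7, 0, 0], [0, 0, 0]]
    - [0, [-0.4, 0, 0], [0, 0, 0]]
    - [0, [-0.4, 0, 0], [0, 0, 0]]
    - [0, [-0.4, 0, 0], [0, 0, 0]]
    - [0, [-0.4, 0, 0], [0, 0, 0]]
    - [0, [-0.4, 0, 0], [0, 0, 0]]
    - [0, [-0.4, 0, 0], [0, 0, 0]]

```text
clock: 11.2
tool_pos: [0.4482, -0.015, 0.0662]
tcp_rot: [0.197, -3.135, 0.0]
ft_force: [-3.3, -1.0, 0.8]
gripper_width: -0.001
```

Run:
```python
from h import *
s,c=look("d7","side",(250,165,400,255),5);print(s["clock"],F(s["tool_pos"]),s["tool_pos"],s["ft_force"])
look("s7","scene",(280,155,410,275),4.6)
```

```text
11.2 [-0.0775  0.0014] [ 0.44821546 -0.01504892  0.06619684] [-3.27250319 -0.97497043  0.80203057]
```

View pics/d7.png

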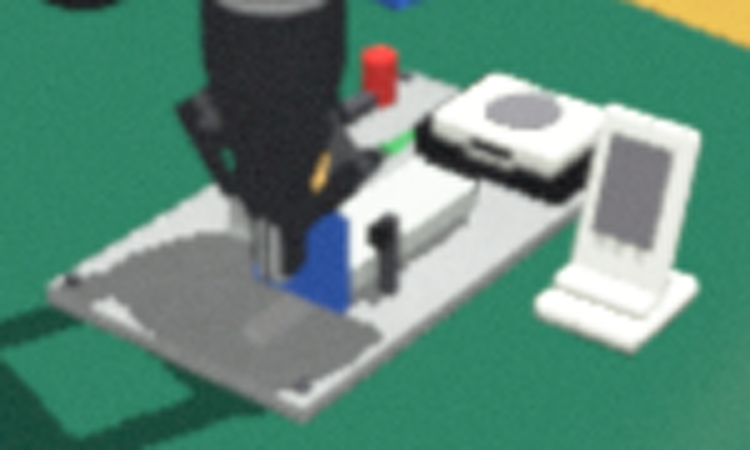

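View pics/s7.png

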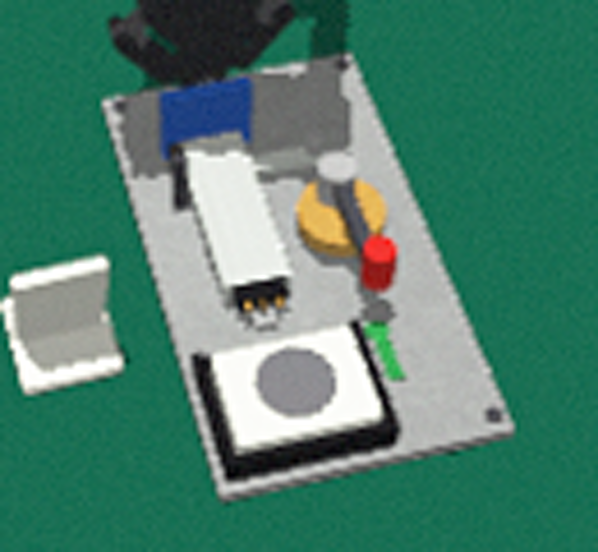

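apply_moves:
  commands:
    - [0, [-0.3, 0, 0], [0, 0, 0]]
    - [0, [-0.3, 0, 0], [0, 0, 0]]
    - [0, [-0.3, 0, 0], [0, 0, 0]]
    - [0, [-0.3, 0, 0], [0, 0, 0]]
    - [0, [0, 0, 0], [0, 0, 0]]

```text
clock: 11.8
tool_pos: [0.4605, -0.0136, 0.0663]
tcp_rot: [-0.197, 3.135, -0.0]
ft_force: [-1.1, 0.3, 0.3]
gripper_width: 0.002
```

Run:
```python
from h import *
s,c=look("s8","scene",(280,155,410,275),4.6)
print(s["clock"],F(s["tool_pos"]),s["tool_pos"],s["ft_force"])
```

```text
11.8 [-0.0651  0.0014] [ 0.46047184 -0.01356764  0.06631168] [-1.10936605  0.2556467   0.31990056]
```

View pics/s8.png

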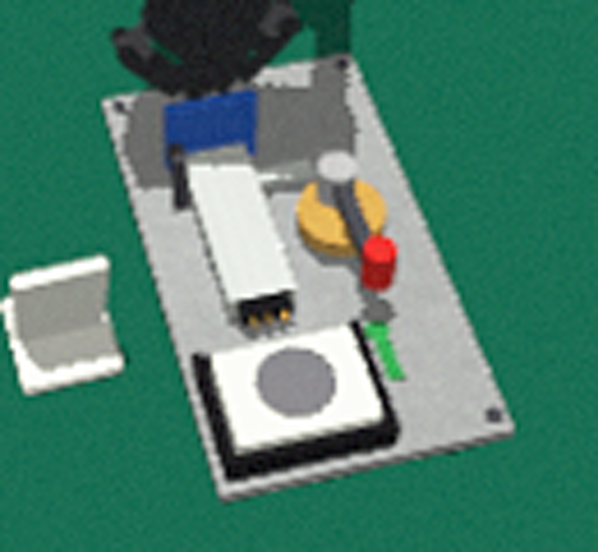

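apply_moves:
  commands:
    - [0, [-0.2, 0, 0], [0, 0, 0]]
    - [0, [-0.2, 0, 0], [0, 0, 0]]
    - [0, [-0.2, 0, 0], [0, 0, 0]]

```text
clock: 12.15
tool_pos: [0.4661, -0.0128, 0.0663]
tcp_rot: [0.197, -3.135, 0.0]
ft_force: [-2.9, -0.5, -0.2]
gripper_width: -0.001
```

apply_moves:
  commands:
    - [0, [-0.1, 0, 0], [0, 0, 0]]
    - [0, [-0.1, 0, 0], [0, 0, 0]]
    - [0, [-0.1, 0, 0], [0, 0, 0]]

```text
clock: 12.45
tool_pos: [0.469, -0.0125, 0.0663]
tcp_rot: [0.196, -3.135, 0.0]
ft_force: [-3.3, -0.8, 0.5]
gripper_width: -0.004
```

Run:
```python
from h import *
s,c=look("d9","side",(250,165,400,255),5)
print(s["clock"],F(s["tool_pos"]),s["tool_pos"],s["ft_force"])
```

```text
12.45 [-0.0565  0.0015] [ 0.46902435 -0.01248137  0.06632464] [-3.32870582 -0.75858706  0.45287288]
```

View pics/d9.png

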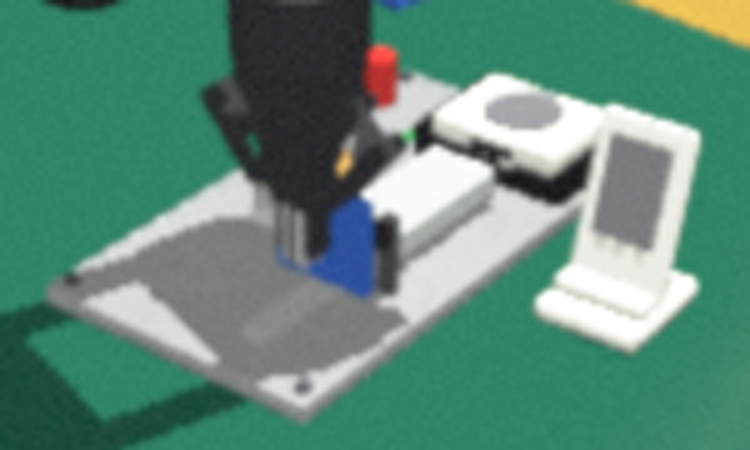

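Near the buffer, still only friction. Continue in 1 mm steps.

apply_moves:
  commands:
    - [0, [-0.1, 0, 0], [0, 0, 0]]
    - [0, [-0.1, 0, 0], [0, 0, 0]]

```text
clock: 12.7
tool_pos: [0.471, -0.0122, 0.0663]
tcp_rot: [0.196, -3.135, 0.0]
ft_force: [-3.9, -0.6, 1.4]
gripper_width: -0.001
```

apply_moves:
  commands:
    - [0, [-0.1, 0, 0], [0, 0, 0]]
    - [0, [-0.1, 0, 0], [0, 0, 0]]

```text
clock: 12.9
tool_pos: [0.4725, -0.012, 0.0662]
tcp_rot: [0.196, -3.134, 0.0]
ft_force: [-10.1, -1.7, 5.1]
gripper_width: 0.0
```

Run:
```python
from h import *
s,c=look("d10","side",(270,180,380,250),7)
print(s["clock"],F(s["tool_pos"]),s["tool_pos"],s["ft_force"])
s,c=look("s10","scene",(290,160,380,250),6.6)
```

```text
12.9 [-0.053   0.0015] [ 0.47253307 -0.01200492  0.06621737] [-10.09248734  -1.71922629   5.05294608]
```

View pics/d10.png

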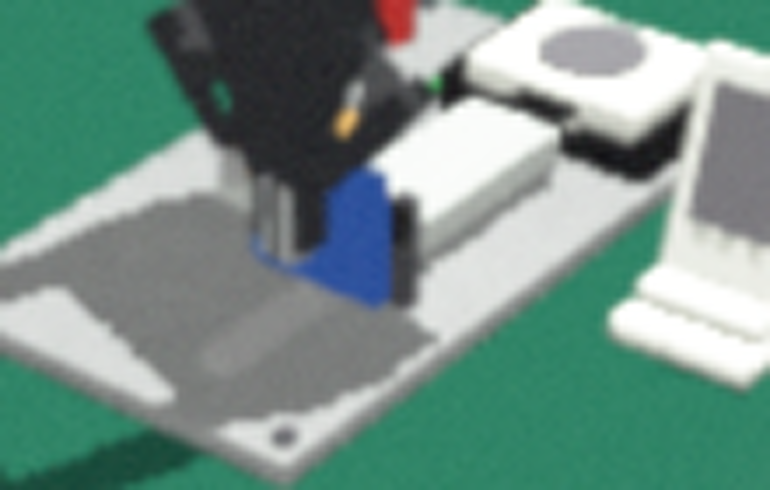

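View pics/s10.png

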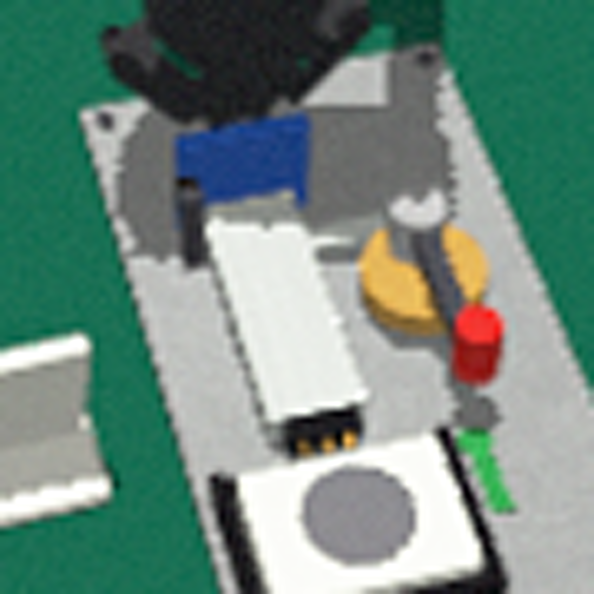

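apply_moves:
  commands:
    - [0, [0.2, 0, 0], [0, 0, 0]]
    - [0, [1, 0, 0], [0, 0, 0]]
    - [0, [2, 0, 0], [0, 0, 0]]
    - [0, [2, 0, -2], [0, 0, 0]]
    - [0, [1, 0, -4], [0, 0, 0]]
    - [0, [0, 0, -4], [0, 0, 0]]
    - [0, [0, 0, -4], [0, 0, 0]]
    - [0, [0, 0, -4], [0, 0, 0]]
    - [0, [0, 0, 0], [0, 0, 0]]
    - [0, [0, 0, 0], [0, 0, 0]]

```text
clock: 14.0
tool_pos: [0.4113, -0.0197, 0.2467]
tcp_rot: [-0.196, 3.134, -0.001]
ft_force: [-0.3, 1.0, -0.9]
gripper_width: 0.0
```

```bash
python3 ang.py
python3 - <<'E'
from h import *
s,c=look("d11","side",(270,180,380,250),7)
s,c=look("s11","scene",(280,155,410,275),4.6)
Z=dict(push_face=.051,charger=0,stand_a=0,puck=0)
for n in("scene","side"):
    c=cam(grab_frame(n))
    for k,z in Z.items():
        for d in pinpoint(k,n)[:3]: w=atz(c,d["location"],z);print(n,k,round(d["confidence"],2),np.round(d["location"],1),np.round(w,4)[:2],F(w))
E
```

```text
scene knob px [361.9 211.9] area 66 ang [0.009] res [0.1 0.6]
side knob px [325.3 180.5] area 31 ang [0.036] res [ 0.2 -0.5]
14.0 [-0.1147  0.0012] 0.24674797851810593 [-0.27932041  1.02001641 -0.89320151]
scene push_face 0.26 [475.1 223.5] [0.6895 0.3924] [0.2113 0.3767]
scene charger 0.66 [346.5 243.5] [0.6778 0.0238] [0.1551 0.0122]
scene stand_a 0.57 [158.7 265.9] [ 0.6833 -0.5122] [ 0.0958 -0.5205]
scene stand_a 0.56 [292.1 228.4] [ 0.6035 -0.1307] [ 0.0627 -0.1322]
scene puck 0.66 [469.5 224.2] [0.6566 0.4046] [0.1801 0.3928]
side push_face 0.7 [317.3 210.3] [ 0.4958 -0.0129] [-0.03   -0.0022]
side push_face 0.46 [311.7 196.3] [0.5396 0.0554] [0.0218 0.0603]
side charger 0.61 [355.1 193.4] [0.7138 0.0344] [0.1921 0.0184]
side stand_a 0.88 [227.6 175.8] [0.4944 0.4311] [0.0223 0.4387]
side stand_a 0.73 [520.3 277.4] [ 0.6826 -0.5196] [ 0.0941 -0.5278]
side stand_a 0.56 [373.8 225.7] [ 0.6089 -0.1283] [ 0.0684 -0.1304]
side puck 0.71 [266.8 163.1] [0.6556 0.4161] [0.1805 0.4044]
```

View pics/d11.png

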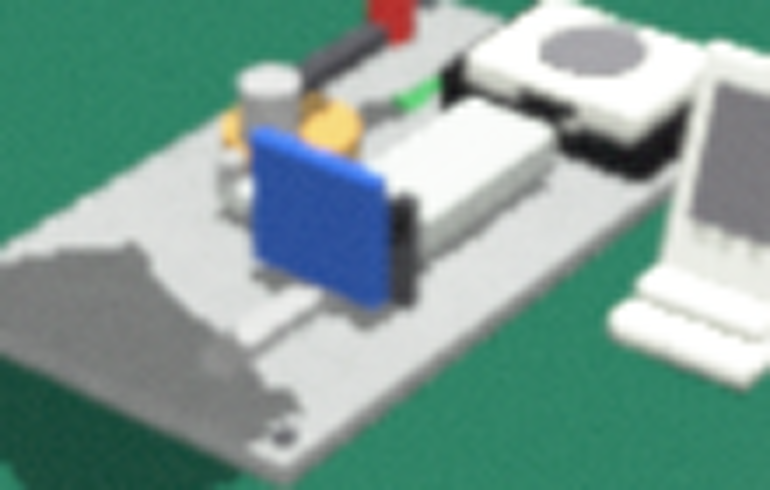

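View pics/s11.png

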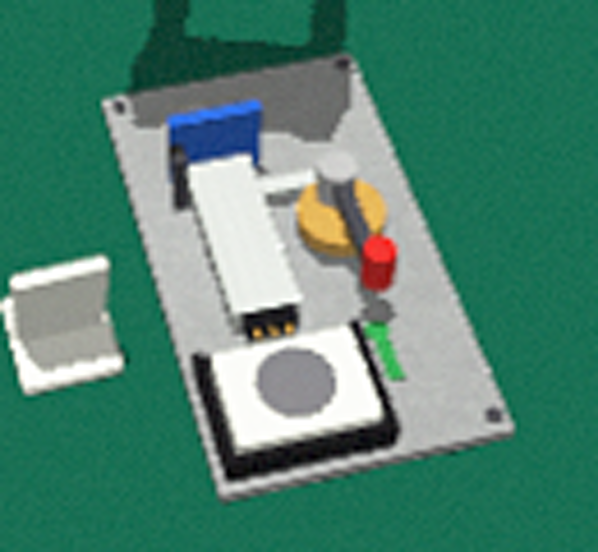

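Run:
```python
from h import *
c=cam(grab_frame("scene"));S=lambda x,y:np.array([280+x/4.6,155+y/4.6])
for q in((157,80),(246,66),(169,117),(261,102)):print(F(atz(c,S(*q),.081)))
c=cam(grab_frame("side"))
for q in((270+252/7,180+127/7),(270+387/7,180+182/7),(250+240/5,165+195/5),(250+335/5,165+230/5)):print(F(atz(c,q,.081)))
```

```text
[-0.073  -0.0295]
[-0.0707  0.0326]
[-0.0378 -0.0296]
[-0.0357  0.0335]
[-0.0366  0.0328]
[-0.0373 -0.0359]
[-0.0748  0.0294]
[-0.0713 -0.0343]
```

```bash
python3 -c "
from station import order,sense
print(order.job_done(), sense()['clock'])"
```

```text
the job is handed in; nothing more can be done
the job is handed in; nothing more can be done
```

I turned the lever to the green mark first, then pushed the blue plate until the slide stopped at its buffer. I then backed the gripper clear and handed the job in at about 14 s. The hand-in gave no verdict.

- **Lever:** the closed fingers pushed it from about 1.6 rad round to the mark. The last readings were 0.01 rad from the scene camera and 0.04 rad from the side camera, so the two differ by about 0.03 rad. The lever stayed there while the slide was pushed.
- **Slide:** it moved about 35 mm at friction-level force (about 3–4 N). The force then rose to about 10 N over the last 1.5 mm, as the 5 N/mm buffer should give. In the pictures the plate is against the dark post I took to be the buffer. I had no direct reading of the slide's position, so "fully home" rests on the force rise and the pictures.
- **Surroundings:** the forces I read stayed at about 11 N or less. In the last pictures the charger and the nearest stand look unmoved, and the detected positions of the stands and puck agree with the first ones to about 1 cm. I did not re-check the bottle and screwdriver; the arm did not go near them.
- **Poor detections:** at the end the network missed the push face in the scene camera. Its charger positions from the two cameras were about 4 cm apart, so I relied on the pictures for both.

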